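# Draw out the jam tray and restock it from behind

### The job

Restock the jam rack: squeeze in the spring button on the rack's near tube and draw the tray out to the next hole, until the button snaps out again. Then stand the spare jam jar, which is out on the sideboard in front of the tea chest, in the tray behind the older jam jar: same lane, right at the back near the rear rail. Leave everything else as it is.

Things in the scene. Friction and masses are not known exactly. Their poses are not given: they have to be found in the camera images.
- tray (a joint): how far the sliding tray is drawn out of the rack, m: 0 = home, button in the front hole; 0.080 = button in the next hole. It grows as the tray comes forward, along the rack's -x. Friction about 2 N; about 1 mm of play while latched; it cannot be pulled out past 0.100.
- button (a joint): travel of the spring button, m: 0 = out, 0.0037 = nose flush with the tube's face, about 0.006 = inside the tube between holes. Spring 2 N when out, 6 N flush. When it is held flush, a pull of about 12 N on the tray makes its 45 degree nose dive under the hole's edge by itself; at the next hole it springs out by itself.
- rack: fixed jam rack: wooden deck on a dark wire frame, a tray sliding out. Origin on the sideboard under the middle of the deck's front edge; x to the rack's back, z up. It opens to the robot's left: its x points to the robot's right, its y away from the robot (yaw varies +-0.2). Deck 296 mm wide, 130 deep (x=0 to 130), underside 128 and top 144 mm up, baked goods on it. Wire legs at y=+-140 mm, x=10 mm and further back.
- button_tip (a point): middle of the nose of the brass spring button, 9 mm thick; axes as the rack. It points to -y (to the robot) out of the outer face of the tray's near tube, 3.7 mm proud, at rack x=-45, z=40 mm; tube axis y=-118 mm. It sits on the fixed inner tube and stays there. With a finger on it and one on the tube's inner face the grip presses it flush and can pull the tube.
- tube (a point): point on the axis of the tray's near tube at the front hole, moves with the tray, axes as the rack. Bright square tube 24 mm wide and high, along x, 40 mm above the sideboard, from 25 mm in front of this point to 101 mm behind it; next hole (11 mm) 80 mm behind. Free finger room inside: 31 mm to the tray's rail (top 32 mm up). A like tube without button is on the far side.
- tray_floor (a point): point on top of the tray's wooden floor, 14 mm above the sideboard, moves with the tray; axes as the rack; at rack x=y=0 when home. Floor x=-71 to 101, y=-75 to 75 mm. Wire rail all round, top 18 mm above the floor, inner sides x=-67 and 97, y=+-70 mm. Strip 4 mm wide, 4 high at y=0 parts two lanes, middles y=+-37 mm. Front places x=-33 mm; back places, empty, x=61 mm.
- near_back (a point): middle, on the floor, of the near lane's back place (far lane's: 74 mm towards +y), moves with the tray. Axes as the rack. Once the tray is drawn out it is 19 mm in front of the deck's front edge: a 60 mm jar there stands 11 mm under the deck, so the tool must lean in from the front, its upper end towards the rack's -x (to the robot's left).
- spare_jar_mid (a point): centre, half-way up, of the spare jam jar that stands by itself on the open sideboard, to the robot's left of the rack: closed glass jar, 60 mm across, 70 high, pale lid, 0.15 to 0.25 kg; this point is 35 mm above its foot; z is its axis.
- old_jar_mid (a point): centre, half-way up (35 mm), of the older jam jar, 60 mm across and 70 high, in a front place of the tray, near or far lane. It rides along with the tray.
- honey_pot_mid (a point): centre, half-way up (26 mm), of the small honey pot, 46 mm across and 52 high, in the other front place of the tray. It rides along with the tray.
- pastry: round glazed pastry, 94 mm across, 62 high, loose on the deck of the rack, to be left alone; origin under its middle.
- bun_a: brioche bun, 66 mm across, 42 high, loose on the deck of the rack, to be left alone; origin under its middle.
- bun_b: brioche bun, 66 mm across, 48 high, loose on the deck of the rack, to be left alone; origin under its middle.
Not all that is in view belongs to the job. What is shaped like the part that bears spare_jar_mid but green is not meant.

How it is judged (in metres and radians):
On the way, in this order (a step that is already met when the one before it is completed fails the run):
1. the spring button is pressed flush with the tube while the tray is still home (value of joint button above 0.0025 m and value of joint tray below 0.008 m), for 0.05 s.
2. the tray has been drawn out to the next hole and the button has sprung out in it (value of joint tray between 0.076 and 0.084 m and value of joint button below 0.0015 m), for 0.3 s.
At the end, for the whole second after the job is handed in: tray latched in the next hole (80 mm, 4 either way), button out; spare jar upright at rest on the tray floor behind the older jar, in its lane (18 mm either way), within about 15 mm of the rear rail; older jar and honey pot still upright in their front places (all of step 2 and x of spare_jar_mid in the frame of tray_floor between 0.048 and 0.072 m and z of spare_jar_mid in the frame of tray_floor between 0.031 and 0.039 m and ((y of spare_jar_mid in the frame of tray_floor between 0.02 and 0.056 m and y of old_jar_mid in the frame of tray_floor between 0.02 and 0.056 m and y of honey_pot_mid in the frame of tray_floor between -0.056 and -0.02 m) or (y of spare_jar_mid in the frame of tray_floor between -0.056 and -0.02 m and y of old_jar_mid in the frame of tray_floor between -0.056 and -0.02 m and y of honey_pot_mid in the frame of tray_floor between 0.02 and 0.056 m)) and x of old_jar_mid in the frame of tray_floor between -0.06 and -0.015 m and z of old_jar_mid in the frame of tray_floor between 0.031 and 0.039 m and x of honey_pot_mid in the frame of tray_floor between -0.06 and -0.015 m and z of honey_pot_mid in the frame of tray_floor between 0.022 and 0.03 m and angle between each of spare_jar_mid, old_jar_mid, honey_pot_mid's own z axis and vertical below 0.12 rad and linear speed of spare_jar below 0.02 m/s); the robot touches nothing.
It fails at once if a jar or the honey pot is tipped over (angle between any of spare_jar_mid, old_jar_mid, honey_pot_mid's own z axis and vertical above 0.8 rad).
It fails at once if something on the deck is shifted by more than 3 cm (distance of any of pastry, bun_a, bun_b from where it was at the start of the episode above 0.03 m).
It also fails if it takes over 50 s, if anything falls off the work surface, if the arm or the gripper's body presses on something with over 40 N, if the wrist force passes 120 N, or if a joint passes its speed limit or range.

### The arm

A 6-joint arm with a two-finger parallel gripper is mounted at the origin on a cart in front of the work surface, level with it; the furniture and walls round the work are solid. World frame = base frame: x ahead of the robot, y to its left, z up, the work surface at z = 0. Lengths are in mm, angles in degrees, forces in N, time in s.
With the tool pointing down it reaches from about 300 to 850 mm from the base axis. Payload 4.2 kg.
Tool frame: the origin (TCP) lies between the finger pads; the fingertips stand 22 mm ahead of it and the grasp point (between the pads) lies 3 mm ahead of it; z points along the fingers, y is the direction in which the jaws open and shut (so a half turn about z gives the same grasp; the last joint's range is limited). The gripper opens to 91 mm and grips with 3 to 60 N. Pads are 32 mm wide; open, the fingers measure 118 mm over their backs; the gripper's body (76 mm by 178 mm) begins 60 mm behind the grasp point.
Start: joints at [68.755, 18.312, 89.639, -0, 72.044, -1.146], TCP at [197.601, 539.995, 235.976] pointing down, gripper open.
Joint ranges: [-177.97, 177.97], [-48.28, 115.42], [12.27, 149.76], [-77.06, 257.06], [2.81, 150.46], [-146.56, 146.56]. Speed limits (degrees/s): [147.25, 147.25, 180, 180, 180, 180].

### API

Orientations are given as [roll, pitch, yaw] about the fixed x, y, z axes, in that order (R = Rz(yaw) Ry(pitch) Rx(roll)).
In Python, from workcell import * gives the robot as it stands.
- The arm moves only by the shell command python3 -m jog 'ROWS' [OPENING] [FORCE]. ROWS is text: rows parted by semicolons, each of 6 numbers parted by spaces: the shift along the tool's x, y, z in units of 0.5 m (1.0 is 0.5 m), then the turn, a rotation vector about the tool's x, y, z in units of pi/2 rad (1.0 is pi/2 rad). A call has 1 to 20 rows; each row is the pose to reach, as a shift and turn from the pose measured when the call began, along the tool's axes at that moment; what a row does not reach only later rows make up. A row lasts 1/12 s, in which the tool goes at most 41.7 mm and 7.16 degrees, less where a joint would pass 70% of its speed; a pose out of reach is approached as far as the arm can. A call with a number of a shift or a turn outside -1 to 1 is refused whole. A call with a gripper value outside its range is refused whole. OPENING is the opening, from -1 (shut) to 1 (fully open), set as the call begins (- or left out, the last holds). The fingers move at their own pace and stop on an object; FORCE is the grip in N (left out, the last holds). Time passes only in rows, so rows that repeat a pose let the fingers close. It gives the time, the measured TCP pose, the force and the opening at its end, in the units of the state.
- state(): the state, without advancing time (a new reading comes with each control period).
- grab_frame(name): name is "scene" or "side" or "wrist"; returns the picture (400x640x3 uint8, red, green, blue); there is no depth.
- calibration(name): a dict with "mtx" (3x3 intrinsics, pixels), "distortion" ([k1, k2, p1, p2, k3] as OpenCV has them; the pictures are not rectified), "rvec" (rotation vector, rad) and "tvec" (3), from world to camera coordinates, as OpenCV has them. Camera axes: x right, y down, z forward; pixel columns grow to the right and rows downward; lengths in mm; the calibration is good to about 2 mm. A picture is of the moment at which its call begins: read the wrist's pose just before it. calibration takes no time and is no camera call; for the wrist camera it gives the pose at the moment of the call.
- job_done(): hands the job in, once; it reports no verdict.
Trained networks look in the newest picture that a camera, given by its name, has taken for a name from the list of things; names that differ only in an ending like _2 or _b are one class to them, and where a whole thing is asked for, a point or a joint stands for the part that bears it (a point fixed in the world has none). Each returns a list of dicts, best first, with "confidence" (0 to 1); they miss things now and then, are a little off and sometimes report something else, mostly with a low value. They report only what shows in the picture. A call takes as long as a camera call. They do not tell look-alikes from the thing itself.
- spot_in(query, camera): "rect" ([left, top, right, bottom] in pixels, round what is visible of it).
- tip_of(query, camera): "location" ([column, row] in pixels: a listed point, or the origin of a listed thing).
The state is a dict: "time_s": time; "qpos": joint angles; "qvel": joint speeds; "effort": joint torques, N m; "ee_pos": TCP position; "ee_rot": TCP orientation; "force": force on the tool from outside, world axes, zero at the start; "torque": the same for the moment, N m; "gripper_width": finger opening in mm.
Only numpy, scipy, OpenCV 4.12 (cv2) and the standard library are available. Lean on these libraries where they do the work, as an engineer would, in place of code of your own. Each camera call takes 0.05 s, during which the arm holds its last target. There are 200 camera calls.

## Working session

There is one attempt and no reset: what is moved stays moved. The work goes in short steps, Python scripts to look and compute and a shell command to move; the robot and the scene stay as the last step left them, time stands still between calls to the robot, and variables do not carry over. Pictures are saved under pics/ and viewed, about 8 in all and at most 12, crops included, and the job is handed in when it is done.

```bash
ls; mkdir -p pics; cat > h.py <<'E'
from workcell import *
import numpy as np, cv2
from scipy.spatial.transform import Rotation as R
def ray(cam,uv,cal=None):
    c=cal or calibration(cam); K=np.array(c["mtx"],float); d=np.array(c["distortion"],float)
    p=cv2.undistortPoints(np.array([[uv]],float),K,d)[0,0]
    Rm=cv2.Rodrigues(np.array(c["rvec"],float))[0]; t=np.array(c["tvec"],float).ravel()
    o=-Rm.T@t; v=Rm.T@np.array([p[0],p[1],1.]); return o,v/np.linalg.norm(v)
def atz(cam,uv,z,cal=None):
    o,v=ray(cam,uv,cal); return o+v*(z-o[2])/v[2]
def tri(rs):
    A=np.zeros((3,3));b=np.zeros(3)
    for o,v in rs:
        P=np.eye(3)-np.outer(v,v);A+=P;b+=P@o
    x=np.linalg.solve(A,b); return x,[float(np.linalg.norm((np.eye(3)-np.outer(v,v))@(x-o))) for o,v in rs]
def proj(cam,X,cal=None):
    c=cal or calibration(cam)
    return cv2.projectPoints(np.array(X,float).reshape(-1,3),np.array(c["rvec"],float),np.array(c["tvec"],float),np.array(c["mtx"],float),np.array(c["distortion"],float))[0][:,0]
def save(cam,name):
    f=grab_frame(cam); cv2.imwrite(f"pics/{name}.png",f[:,:,::-1]); return f
def rel(pos,Rt):
    """row (tool shift/500, rotvec/(pi/2)) from current pose to target"""
    s=state(); print("now",np.round(s["ee_pos"],1),np.round(s["ee_rot"],2),"t",s["time_s"],"F",np.round(s["force"],1),"w",s["gripper_width"])
    R0=R.from_euler("xyz",s["ee_rot"],degrees=True)
    sh=R0.inv().apply(np.array(pos)-np.array(s["ee_pos"]))/500
    rv=(R0.inv()*Rt).as_rotvec()/(np.pi/2)
    print("row",np.round(sh,4),np.round(rv,4), "dist",np.linalg.norm(sh)*500,"ang",np.degrees((R0.inv()*Rt).magnitude()))
E
python3 - <<'E'
from h import *
s=state();print(s)
a=save("scene","sc0");b=save("side","si0")
for q in ["button_tip","tube","tray_floor","near_back","spare_jar_mid","old_jar_mid","honey_pot_mid","rack"]:
    for cam in ["scene","side"]:
        r=tip_of(q,cam);print(q,cam,[(np.round(x["location"]).tolist(),round(x["confidence"],2)) for x in r[:4]])
E
```

```text
pics
{'time_s': 0.0, 'qpos': array([ 6.87537892e+01,  1.83512531e+01,  8.97065938e+01, -2.27300156e-03,
        7.20410844e+01, -1.14763998e+00]), 'qvel': array([-0.01696112, -0.01212526, -0.08776242,  0.06887625,  0.07695638,
        0.01941209]), 'effort': array([ 2.15116620e-04, -4.12457085e+01, -2.31976193e+01,  7.27239694e-02,
        4.55900794e-02, -1.36270455e-04]), 'ee_pos': array([197.45273244, 539.55057624, 235.12284112]), 'ee_rot': array([-1.79901045e+02,  1.79138519e-04,  1.59902132e+02]), 'force': array([0.11373712, 0.23734405, 0.36577032]), 'torque': array([ 0.02183799,  0.02298532, -0.0429897 ]), 'gripper_width': 91.45597532533925}
button_tip scene [([225.0, 210.0], 0.31)]
button_tip side []
tube scene [([340.0, 250.0], 0.63)]
tube side [([305.0, 303.0], 0.71)]
tray_floor scene [([374.0, 238.0], 0.57)]
tray_floor side [([274.0, 175.0], 0.63)]
near_back scene [([399.0, 250.0], 0.93)]
near_back side [([384.0, 310.0], 0.19)]
spare_jar_mid scene [([264.0, 220.0], 0.91), ([226.0, 212.0], 0.83), ([199.0, 200.0], 0.56)]
spare_jar_mid side [([288.0, 208.0], 0.97), ([261.0, 140.0], 0.74), ([274.0, 173.0], 0.68), ([367.0, 300.0], 0.16)]
old_jar_mid scene [([366.0, 214.0], 0.6)]
old_jar_mid side [([376.0, 272.0], 0.96), ([304.0, 297.0], 0.65)]
honey_pot_mid scene [([356.0, 232.0], 0.62), ([226.0, 212.0], 0.35)]
honey_pot_mid side [([349.0, 287.0], 0.69), ([385.0, 308.0], 0.44)]
rack scene [([374.0, 239.0], 0.63)]
rack side [([366.0, 303.0], 0.97)]
```

View pics/sc0.png

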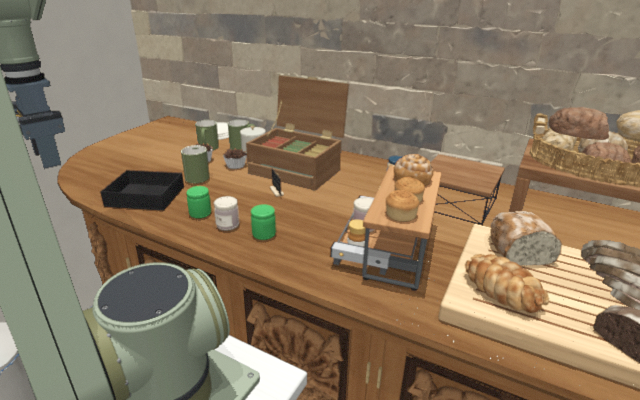

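View pics/si0.png

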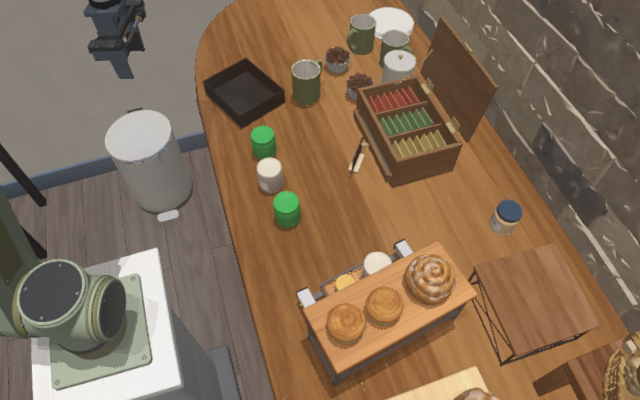

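The scene view shows a white pale-lid jar at (226,212) between two green ones at (199,202) and (264,222). In the side view they are at (270,175), (263,142) and (287,210). The white one is the spare. The honey pot (357,231) is in the near lane and the old jar (363,208) in the far lane. I'll confirm with one crop.

```bash
python3 - <<'E'
from h import *
a=cv2.imread("pics/sc0.png");b=cv2.imread("pics/si0.png")
A=cv2.resize(a[140:300,320:450],None,fx=3,fy=3,interpolation=cv2.INTER_CUBIC) #390x480
B=cv2.resize(b[230:390,285:485],None,fx=2,fy=2,interpolation=cv2.INTER_CUBIC) #400x320
C=cv2.resize(a[175:250,175:285],None,fx=3,fy=2.13,interpolation=cv2.INTER_CUBIC)
o=np.zeros((500,800,3),np.uint8);o[:480,:390]=A;o[:320,395:795]=B;o[330:330+C.shape[0],395:395+C.shape[1]]=C
cv2.imwrite("pics/c1.png",o)
for n,s,i in [("spare",(226,212),(270,175)),("green1",(199,202),(263,142)),("green2",(263,222),(287,210)),("old",None,(376,272)),("honey",(356,232),(348,289)),("tube",(340,250),(305,303))]:
    if s: print(n,[np.round(x,1) for x in tri([ray("scene",s),ray("side",i)])])
for c in("scene","side"): print(c,[ (q,np.round(r["rect"]).tolist(),round(r["confidence"],2)) for q in("spare_jar_mid","button_tip","pastry","bun_a") for r in spot_in(q,c)[:4]])
E
```

```text
spare [array([442.7, 246.6,  36.4]), array([0.4, 0.4])]
green1 [array([453.4, 351.1,  34. ]), array([2.2, 2.2])]
green2 [array([454.6, 140.6,  32.4]), array([0.2, 0.2])]
honey [array([519.6, -83.1,  35.7]), array([3.7, 3.7])]
tube [array([425.5, -86.7,  43.2]), array([3.8, 3.8])]
scene [('spare_jar_mid', [187.0, 184.0, 212.0, 218.0], 0.95), ('spare_jar_mid', [253.0, 203.0, 276.0, 239.0], 0.95), ('spare_jar_mid', [213.0, 194.0, 240.0, 231.0], 0.75), ('spare_jar_mid', [331.0, 197.0, 418.0, 277.0], 0.45), ('pastry', [394.0, 154.0, 434.0, 181.0], 0.56), ('bun_a', [394.0, 178.0, 425.0, 200.0], 0.92), ('bun_a', [383.0, 189.0, 418.0, 221.0], 0.59)]
side [('spare_jar_mid', [250.0, 124.0, 278.0, 161.0], 0.75), ('spare_jar_mid', [273.0, 191.0, 303.0, 226.0], 0.75), ('spare_jar_mid', [258.0, 160.0, 285.0, 192.0], 0.7), ('pastry', [402.0, 257.0, 454.0, 306.0], 0.95), ('bun_a', [365.0, 286.0, 404.0, 328.0], 0.76), ('bun_a', [324.0, 304.0, 366.0, 346.0], 0.64)]
```

View pics/c1.png

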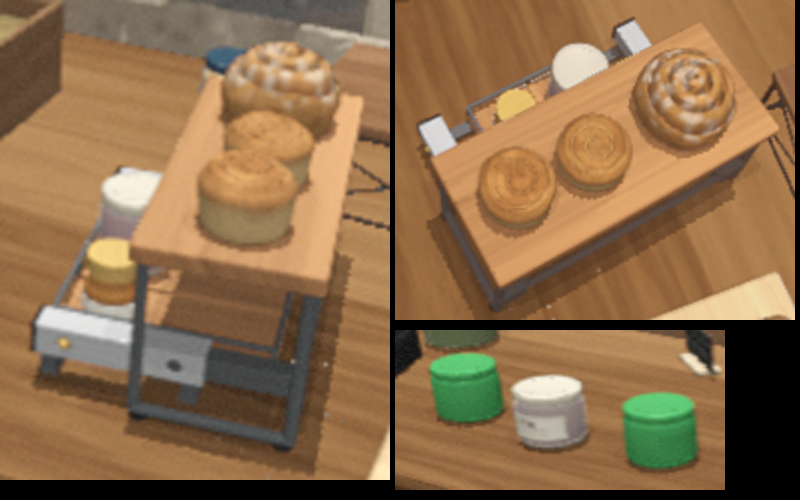

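The crop shows the white jar with pale lid and label between the two green ones. The brass button is at scene (341,254), the next hole at about (378,261), and the deck corners are clear. Next I fit the rack pose.

```bash
cat >> h.py <<'E'
def rk(p,xyz): # rack params x,y,yaw(rad)
    c,s=np.cos(p[2]),np.sin(p[2]); X=np.atleast_2d(np.array(xyz,float))
    return np.c_[p[0]+c*X[:,0]-s*X[:,1],p[1]+s*X[:,0]+c*X[:,1],X[:,2]]
E
python3 - <<'E'
from h import *
from scipy.optimize import least_squares
D=dict(nf=(0,-148,144),ff=(0,148,144),fb=(130,148,144),nb=(130,-148,144),bt=(-45,-133.7,40))
S={"nf":(364.3,221.7),"ff":(390,166),"fb":(441,172),"nb":(428,229),"bt":(341.3,254.3)}
I={"nf":(303.5,308.5),"ff":(437.5,242.5),"fb":(476.5,295),"nb":(339,369),"bt":(301,304)}
cs,ci=calibration("scene"),calibration("side")
def f(p): return np.concatenate([(proj("scene",rk(p,[D[k] for k in S]),cs)-np.array(list(S.values()))).ravel(),(proj("side",rk(p,[D[k] for k in I]),ci)-np.array(list(I.values()))).ravel()])
r=least_squares(f,[560,-150,-1.57],loss="soft_l1",x_scale=[10,10,.05]);print(r.x,np.degrees(r.x[2]));print(np.round(f(r.x).reshape(-1,2),1).tolist())
p=r.x;print("btn",rk(p,(-45,-133.7,40)),"tube",rk(p,(-45,-118,40)))
print("farback(drawn)",rk(p,(-19,37,14)),"farfront now",rk(p,(-33,37,49)),"near",rk(p,(-33,-37,40)))
for k in("scene","side"): print(k,np.round(proj(k,rk(p,[(-33,37,49),(-33,-37,40)]))).tolist())
for cam in("wrist",): c=calibration(cam);Rm=cv2.Rodrigues(np.array(c["rvec"]))[0];print("cam pos",-Rm.T@np.array(c["tvec"]).ravel(),"axis",Rm[2],c["mtx"][0])
# grasp pose above tube
Y=rk(p,[(0,1,0)])[0]-rk(p,[(0,0,0)])[0]; Xr=rk(p,[(1,0,0)])[0]-rk(p,[(0,0,0)])[0]
t=np.radians(12); z=np.cos(t)*np.array([0,0,-1])+np.sin(t)*Xr; y=Y; x=np.cross(y,z)
Rt=R.from_matrix(np.c_[x,y,z]);print("eul",Rt.as_euler("xyz",degrees=True))
np.savez("rack.npz",p=p,Rt=Rt.as_matrix())
rel(rk(p,(-45,-118,48))[0]-z*(3)-z*130,Rt)
E
```

```text
[ 556.38887968 -112.04407812   -1.40464234] -80.48007758172463
[[-1.4, -1.9], [-0.1, -2.3], [1.1, -1.1], [2.1, 2.8], [-0.2, 0.1], [-1.0, -0.5], [0.8, -3.3], [2.3, -1.1], [-1.3, 4.2], [-0.3, 0.4]]
btn [[417.08760138 -89.7765263   40.        ]] tube [[432.57138338 -87.17989484  40.        ]]
farback(drawn) [[589.7369011  -87.18629327  14.        ]] farfront now [[587.42143355 -73.37909913  49.        ]] near [[514.44055024 -85.61799901  40.        ]]
scene [[365.0, 214.0], [358.0, 232.0]]
side [[376.0, 271.0], [345.0, 288.0]]
cam pos [120.39856355 568.16265326 385.17815837] axis [ 0.27168796 -0.10057855 -0.95711525] [303.50087073   0.         318.98501683]
eul [180.          12.          99.51992242]
now [197.6 540.  236. ] [180.    0.  159.9] t 1.3 F [ 0.1 -0.4  1. ] w 91.16132654729424
row [-0.845  -0.9684  0.1157] [ 0.0703 -0.1207  0.6683] dist 645.208637024887 ang 61.45120105585706
```

```bash
python3 -m jog '-0.845 -0.9684 0.1157 0.0703 -0.1207 0.6683;-0.845 -0.9684 0.1157 0.0703 -0.1207 0.6683;-0.845 -0.9684 0.1157 0.0703 -0.1207 0.6683;-0.845 -0.9684 0.1157 0.0703 -0.1207 0.6683;-0.845 -0.9684 0.1157 0.0703 -0.1207 0.6683;-0.845 -0.9684 0.1157 0.0703 -0.1207 0.6683;-0.845 -0.9684 0.1157 0.0703 -0.1207 0.6683;-0.845 -0.9684 0.1157 0.0703 -0.1207 0.6683;-0.845 -0.9684 0.1157 0.0703 -0.1207 0.6683;-0.845 -0.9684 0.1157 0.0703 -0.1207 0.6683;-0.845 -0.9684 0.1157 0.0703 -0.1207 0.6683;-0.845 -0.9684 0.1157 0.0703 -0.1207 0.6683;-0.845 -0.9684 0.1157 0.0703 -0.1207 0.6683;-0.845 -0.9684 0.1157 0.0703 -0.1207 0.6683;-0.845 -0.9684 0.1157 0.0703 -0.1207 0.6683;-0.845 -0.9684 0.1157 0.0703 -0.1207 0.6683;-0.845 -0.9684 0.1157 0.0703 -0.1207 0.6683;-0.845 -0.9684 0.1157 0.0703 -0.1207 0.6683;-0.845 -0.9684 0.1157 0.0703 -0.1207 0.6683;-0.845 -0.9684 0.1157 0.0703 -0.1207 0.6683' 0.02 35 | tail -3
python3 - <<'E'
from h import *
d=np.load("rack.npz");p=d["p"]
c=calibration("wrist");f=save("wrist","w1")
for q in("button_tip","tube"): print(q,tip_of(q,"wrist")[:2])
print("pred",np.round(proj("wrist",rk(p,[(-45,-133.7,40),(-45,-118,52),(-70,-130,52),(-70,-106,52)]),c),1))
rel(rk(p,(-45,-118,48))[0]-d["Rt"][:,2]*3,R.from_matrix(d["Rt"]))
E
```

```text
ee_rot: [-180.0, 12.0, 99.6]
force: [1.1, -0.2, 0.0]
gripper_width: 46.4
button_tip [{'location': [384.3, 262.6], 'confidence': 0.47}]
tube [{'location': [318.5, 196.1], 'confidence': 0.91}]
pred [[303.4 196.3]
 [319.2 202.1]
 [306.1 178.3]
 [332.3 178.3]]
now [427.9 -58.9 178.2] [179.99  11.99  99.63] t 3.1167 F [-0.6  0.2 -0.1] w 46.404506550170616
row [-1.900e-03 -2.000e-04  2.607e-01] [ 0.0004 -0.0001  0.0012] dist 130.36106128279206 ang 0.11494047619207176
```

View pics/w1.png

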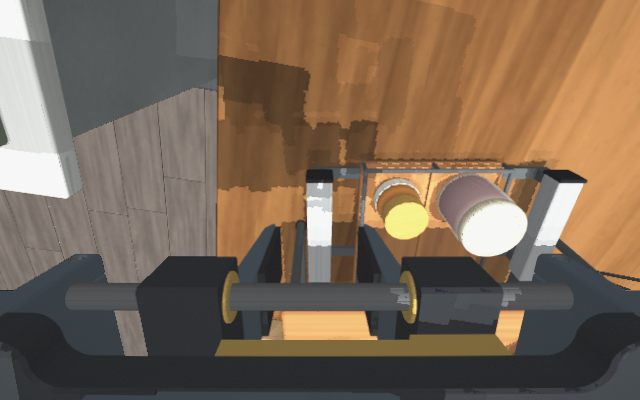

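The wrist view shows the tube at columns 307–331 with its front end at row 180, the button at about (306,197), and the fingers straddling it (280/360). This matches the fit within 1–2 mm. I descend next.

```bash
python3 -m jog '-0.002 0 0.06 0 0 0;-0.002 0 0.12 0 0 0;-0.002 0 0.17 0 0 0;-0.002 0 0.2 0 0 0;-0.002 0 0.22 0 0 0;-0.002 0 0.24 0 0 0;-0.002 0 0.25 0 0 0;-0.002 0 0.26 0 0 0;-0.002 0 0.26 0 0 0' 0.02 | tail -6
python3 - <<'E'
from h import *
d=np.load("rack.npz");p=d["p"]
rel(rk(p,(-45,-118,48))[0]-d["Rt"][:,2]*3,R.from_matrix(d["Rt"]))
E
```

```text
time_s: 3.87
ee_pos: [432.3, -86.2, 50.8]
ee_rot: [-180.0, 12.0, 99.7]
force: [-0.2, 0.5, -0.2]
gripper_width: 46.6
now [432.3 -86.2  50.8] [-179.96   11.98   99.68] t 3.8667 F [-0.2  0.5 -0.2] w 46.61229865633609
row [-0.0008  0.0002 -0.    ] [-0.0001 -0.0002  0.0018] dist 0.3877169918018846 ang 0.15967041085322486
```

```bash
python3 -m jog '0 0 0 0 0 0;0 0 0 0 0 0;0 0 0 0 0 0;0 0 0 0 0 0;0 0 0 0 0 0;0 0 0 0 0 0;0 0 0 0 0 0;0 0 0 0 0 0;0 0 0 0 0 0' -1 35 | tail -6
```

```text
time_s: 4.62
ee_pos: [432.4, -86.2, 51.1]
ee_rot: [-180.0, 12.0, 99.7]
force: [-1.8, 1.6, 4.9]
gripper_width: 23.8
```

```bash
python3 -m jog '0.008 0 -0.0017 0 0 0;0.016 0 -0.0034 0 0 0;0.024 0 -0.0051 0 0 0;0.032 0 -0.0068 0 0 0;0.042 0 -0.009 0 0 0;0.052 0 -0.0111 0 0 0;0.062 0 -0.0132 0 0 0;0.072 0 -0.0153 0 0 0;0.082 0 -0.0174 0 0 0;0.092 0 -0.0196 0 0 0;0.102 0 -0.0217 0 0 0;0.112 0 -0.0238 0 0 0;0.122 0 -0.0259 0 0 0;0.13 0 -0.0276 0 0 0;0.138 0 -0.0293 0 0 0;0.144 0 -0.0306 0 0 0;0.15 0 -0.0319 0 0 0;0.154 0 -0.0327 0 0 0;0.156 0 -0.0332 0 0 0;0.157 0 -0.0333 0 0 0' -1 35 | tail -6
python3 - <<'E'
from h import *
p=np.load("rack.npz")["p"];s=state()
print(s["force"],s["gripper_width"])
a=np.array(s["ee_pos"])-np.array([432.4,-86.2,51.1]);Xr=(rk(p,(1,0,0))-rk(p,(0,0,0)))[0];print("pulled",-a@Xr,a)
a=save("scene","sc2");print(np.round(proj("scene",rk(p,[(-45,-133.7,40),(-125,-130,40)])),1))
cv2.imwrite("pics/c2.png",cv2.resize(a[190:290,290:440,::-1],None,fx=4,fy=4,interpolation=cv2.INTER_CUBIC))
E
```

```text
time_s: 6.28
ee_pos: [419.1, -6.9, 51.2]
ee_rot: [-180.0, 12.0, 99.7]
force: [-0.2, -1.2, 1.6]
gripper_width: 23.8
[-0.15102313 -1.17261464  1.61310718] 23.797915743862873
pulled 80.38315678211703 [-1.33316029e+01  7.92699291e+01  6.30897036e-02]
[[341.1 254.4]
 [306.8 246.3]]
```

View pics/c2.png

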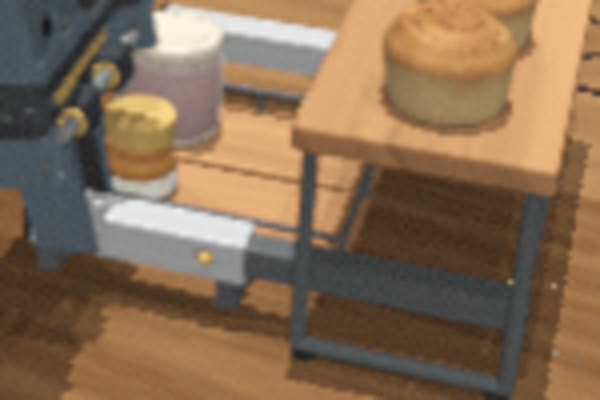

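The brass button is visible again at (341,254), now in the tube's rear hole. I confirm the latch with a small tug each way.

```bash
python3 -m jog '0.005 0 -0.001 0 0 0;0.005 0 -0.001 0 0 0;0.005 0 -0.001 0 0 0' -1 35 | tail -6;  python3 -m jog '-0.012 0 0.0025 0 0 0;-0.012 0 0.0025 0 0 0;-0.012 0 0.0025 0 0 0' -1 35 | tail -6
```

```text
time_s: 6.58
ee_pos: [418.8, -5.1, 51.2]
ee_rot: [-180.0, 12.1, 99.7]
force: [1.9, -7.4, -0.8]
gripper_width: 23.7
time_s: 6.83
ee_pos: [419.5, -9.6, 51.1]
ee_rot: [180.0, 11.9, 99.6]
force: [-2.3, 10.0, 4.8]
gripper_width: 23.9
```

It is latched: force builds both ways well beyond the 2 N friction. I release and lift off.

```bash
python3 -m jog '0.005 0 -0.001 0 0 0;0.005 0 -0.001 0 0 0;0.005 0 -0.001 0 0 0;0.005 0 -0.001 0 0 0;0.005 0 -0.001 0 0 0;0.005 0 -0.001 0 0 0;0.005 0 -0.02 0 0 0;0.005 0 -0.06 0 0 0;0.005 0 -0.12 0 0 0;0.005 0 -0.2 0 0 0;0.005 0 -0.28 0 0 0' 0.02 35 | tail -6
python3 - <<'E'
from h import *
d=np.load("rack.npz");p=d["p"]
Y=(rk(p,(0,1,0))-rk(p,(0,0,0)))[0];X=(rk(p,(1,0,0))-rk(p,(0,0,0)))[0]
t=np.radians(25);z=np.array([0,0,-np.cos(t)])+np.sin(t)*X;R2=np.c_[np.cross(Y,z),Y,z];np.savez("r2.npz",p=p,R2=R2)
rel(np.array([442.7,246.6,49])-z*(3)-z*140,R.from_matrix(R2))
E
```

```text
time_s: 7.75
ee_pos: [413.3, 21.2, 188.6]
ee_rot: [-179.9, 11.9, 99.6]
force: [2.0, -1.3, -0.5]
gripper_width: 46.5
now [413.3  21.2 188.6] [-179.91   11.85   99.58] t 7.75 F [ 2.  -1.3 -0.5] w 46.51806099391256
row [ 0.5478  0.133  -0.0946] [-0.0008 -0.1461  0.0007] dist 285.79212330765955 ang 13.14943361535577
```

```bash
python3 -m jog '0.5478 0.133 -0.0946 -0.0008 -0.1461 0.0007;0.5478 0.133 -0.0946 -0.0008 -0.1461 0.0007;0.5478 0.133 -0.0946 -0.0008 -0.1461 0.0007;0.5478 0.133 -0.0946 -0.0008 -0.1461 0.0007;0.5478 0.133 -0.0946 -0.0008 -0.1461 0.0007;0.5478 0.133 -0.0946 -0.0008 -0.1461 0.0007;0.5478 0.133 -0.0946 -0.0008 -0.1461 0.0007;0.5478 0.133 -0.0946 -0.0008 -0.1461 0.0007;0.5478 0.133 -0.0946 -0.0008 -0.1461 0.0007;0.5478 0.133 -0.0946 -0.0008 -0.1461 0.0007;0.5478 0.133 -0.0946 -0.0008 -0.1461 0.0007' 1 25 | tail -6
python3 - <<'E'
from h import *
d=np.load("r2.npz");R2=d["R2"];z=R2[:,2]
c=calibration("wrist");f=save("wrist","w2")
for r in tip_of("spare_jar_mid","wrist")[:4]: print(r,np.round(atz("wrist",r["location"],35,c),1))
for r in spot_in("spare_jar_mid","wrist")[:4]: print(r)
print("pred mid/top",np.round(proj("wrist",[(442.7,246.6,35),(442.7,246.6,70)],c)))
rel(np.array([442.7,246.6,49])-z*3,R.from_matrix(R2))
s=save("side","si2"); print(tip_of("old_jar_mid","side"),tip_of("honey_pot_mid","side"))
E
```

```text
time_s: 8.67
ee_pos: [432.4, 304.5, 178.5]
ee_rot: [-179.9, 25.1, 99.5]
force: [0.1, -1.0, 0.5]
gripper_width: 91.3
{'location': [353.9, 89.1], 'confidence': 0.92} [453.1 350.5  35. ]
{'location': [316.7, 188.4], 'confidence': 0.72} [440.  243.2  35. ]
{'location': [313.9, 250.6], 'confidence': 0.62} [452.6 142.8  35. ]
{'rect': [293.5, 226.7, 342.4, 281.1], 'confidence': 0.81}
{'rect': [318.2, 41.0, 400.4, 143.2], 'confidence': 0.73}
{'rect': [287.9, 145.3, 351.8, 230.2], 'confidence': 0.57}
pred mid/top [[320. 186.]
 [320. 209.]]
now [432.6 304.6 179. ] [-179.99   25.02   99.43] t 8.8167 F [ 0.9 -0.6  0.1] w 91.177209277586
row [0.0033 0.0009 0.2793] [-0.0005  0.0002 -0.0009] dist 139.68345659373577 ang 0.09897119212643497
[{'location': [360.9, 243.4], 'confidence': 0.8}] [{'location': [329.2, 258.8], 'confidence': 0.66}]
```

View pics/w2.png

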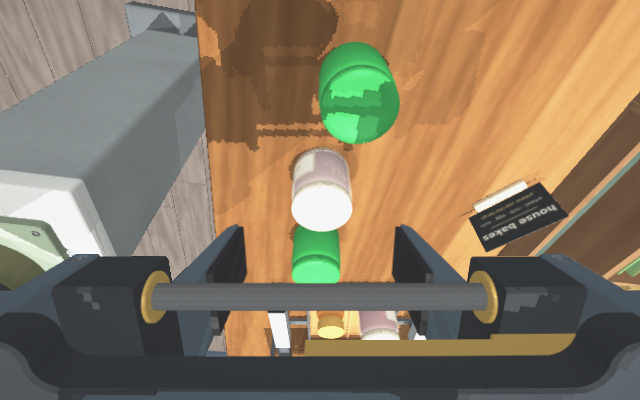

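The wrist view shows the white spare at about (321,190), between green jars at (357,92) and (316,253) and centred between the fingers. It agrees with the prediction. I go down.

```bash
python3 -m jog '0.003 0.001 0.06 0 0 0;0.003 0.001 0.12 0 0 0;0.003 0.001 0.18 0 0 0;0.003 0.001 0.22 0 0 0;0.003 0.001 0.25 0 0 0;0.003 0.001 0.27 0 0 0;0.003 0.001 0.279 0 0 0;0.003 0.001 0.279 0 0 0' 1 25 | tail -6
python3 -m jog '0 0 0 0 0 0;0 0 0 0 0 0;0 0 0 0 0 0;0 0 0 0 0 0;0 0 0 0 0 0;0 0 0 0 0 0;0 0 0 0 0 0;0 0 0 0 0 0' -1 25 | tail -6
python3 - <<'E'
from h import *
d=np.load("r2.npz");R2=d["R2"];p=d["p"];Rt=R.from_matrix(R2)
# lift straight up 110, then above entry
s=state();R0=R.from_euler("xyz",s["ee_rot"],degrees=True)
print("lift130",R0.inv().apply([0,0,130])/500)
rel(rk(p,(-40,37,14+49+130))[0]-R2[:,2]*3,Rt)
E
```

```text
time_s: 9.63
ee_pos: [442.7, 248.1, 51.5]
ee_rot: [-180.0, 25.0, 99.4]
force: [-0.5, -0.8, 1.8]
gripper_width: 91.2
time_s: 10.3
ee_pos: [443.1, 248.4, 52.0]
ee_rot: [180.0, 25.0, 99.4]
force: [0.2, 1.4, 3.1]
gripper_width: 57.8
lift130 [-1.09864384e-01  1.20172943e-04 -2.35647624e-01]
now [443.1 248.4  52. ] [179.97  25.    99.42] t 10.3 F [0.2 1.4 3.1] w 57.779594807587124
row [-0.7248  0.1794  0.0208] [-0.0001 -0.     -0.001 ] dist 373.49207319382185 ang 0.0871802458306253
```

```bash
python3 -m jog '-0.02 0 -0.043 0 0 0;-0.05 0 -0.107 0 0 0;-0.08 0 -0.172 0 0 0;-0.11 0 -0.2356 0 0 0;-0.15 0.01 -0.22 0 0 0;-0.2 0.025 -0.2 0 0 0;-0.26 0.04 -0.175 0 0 0;-0.33 0.06 -0.145 0 0 0;-0.4 0.08 -0.115 0 0 0;-0.47 0.1 -0.085 0 0 0;-0.54 0.12 -0.055 0 0 0;-0.6 0.14 -0.03 0 0 0;-0.65 0.16 -0.01 0 0 0;-0.69 0.172 0.005 0 0 0;-0.715 0.179 0.017 0 0 0;-0.7248 0.1794 0.0208 0 0 -0.001;-0.7248 0.1794 0.0208 0 0 -0.001;-0.7248 0.1794 0.0208 0 0 -0.001' -1 25 | tail -6
python3 - <<'E'
from h import *
d=np.load("r2.npz");R2=d["R2"];p=d["p"];Rt=R.from_matrix(R2)
a=save("scene","sc3");r=tip_of("spare_jar_mid","scene");print(r[:4])
b=save("side","si3");r=tip_of("spare_jar_mid","side");print(r[:4])
s=state();g=np.array(s["ee_pos"])+R.from_euler("xyz",s["ee_rot"],degrees=True).as_matrix()[:,2]*3
print("expected mid",g-[0,0,14],np.round(proj("scene",g-[0,0,14])),np.round(proj("side",g-[0,0,14])))
print("tray-front check old pred",np.round(proj("side",rk(p,[(-113,37,49),(-113,-37,40)]))))
o=np.hstack([a[90:290,300:440],b[150:350,270:470]])
cv2.imwrite("pics/c3.png",cv2.resize(o[:,:,::-1],None,fx=2.3,fy=2.3,interpolation=cv2.INTER_CUBIC))
rel(rk(p,(-40,37,14+49+3))[0]-R2[:,2]*3,Rt)
E
```

```text
time_s: 11.8
ee_pos: [585.3, -64.4, 195.1]
ee_rot: [-179.9, 24.9, 99.6]
force: [0.1, 0.3, -1.5]
gripper_width: 58.0
[{'location': [263.4, 221.5], 'confidence': 0.91}, {'location': [364.8, 165.1], 'confidence': 0.89}, {'location': [198.9, 201.2], 'confidence': 0.59}]
[{'location': [285.7, 209.9], 'confidence': 0.78}, {'location': [262.5, 140.4], 'confidence': 0.68}, {'location': [380.7, 238.2], 'confidence': 0.57}]
expected mid [586.00356234 -65.24770873 178.89892489] [[365. 165.]] [[381. 238.]]
tray-front check old pred [[357. 241.]
 [327. 258.]]
now [585.8 -64.  195.6] [-179.97   24.98   99.62] t 12.0 F [-0.6  0.2 -2.4] w 58.16510761372252
row [1.049e-01 2.000e-04 2.311e-01] [ 0.0002 -0.0003  0.001 ] dist 126.90566543043411 ang 0.09685447368864732
```

View pics/c3.png

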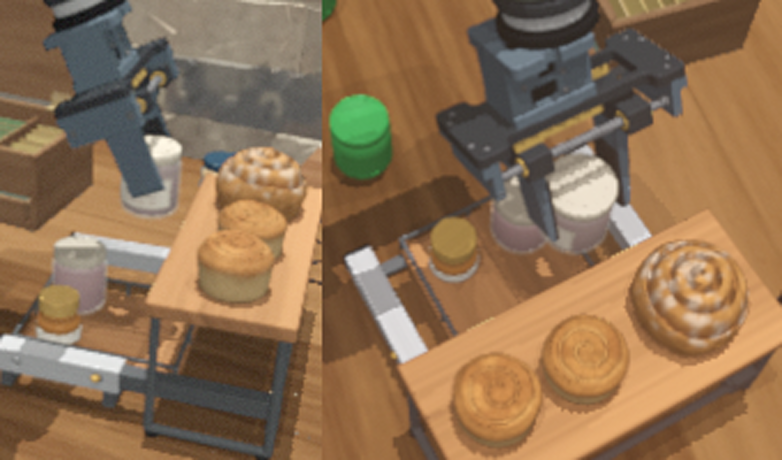

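Both views show the jar hanging upright where expected (scene (365,165), side (381,238)). The tray is out, with the old jar and pot standing. I check the old jar's exact place before going down.

```bash
python3 - <<'E'
from h import *
p=np.load("r2.npz")["p"]
grab_frame("scene");grab_frame("side")
for q,zz in(("old_jar_mid",49),("honey_pot_mid",40)):
  rs=[]
  for cam in("scene","side"):
    for r in tip_of(q,cam)[:2]:
      w=atz(cam,r["location"],zz); c,s=np.cos(p[2]),np.sin(p[2]);dx=w[:2]-p[:2]
      print(q,cam,r["location"],round(r["confidence"],2),"rack",np.round([c*dx[0]+s*dx[1],-s*dx[0]+c*dx[1]],1))
    r=spot_in(q,cam);print([(x["rect"],round(x["confidence"],2)) for x in r[:2]])
print(np.round(proj("scene",rk(p,[(-113,37,49),(-113,-37,40)])),1))
E
```

```text
old_jar_mid scene [334.4, 210.2] 0.76 rack [-109.9   29.6]
[([322.4, 191.2, 346.4, 225.3], 0.67)]
old_jar_mid side [358.9, 241.3] 0.6 rack [-111.    40.2]
[([340.8, 227.8, 365.8, 257.3], 0.56)]
honey_pot_mid scene [323.9, 227.9] 0.91 rack [-113.1  -44.7]
[([314.3, 216.5, 339.0, 237.8], 0.68), ([394.8, 156.9, 432.1, 184.5], 0.56)]
honey_pot_mid side [327.9, 257.8] 0.9 rack [-111.6  -35.4]
honey_pot_mid side [381.6, 240.4] 0.49 rack [-93.4  88.1]
[([316.8, 244.8, 337.3, 273.0], 0.83)]
[[334.1 208.6]
 [324.9 226.3]]
```

```bash
python3 -m jog '0.02 0 0.044 0 0 0.001;0.045 0 0.099 0 0 0.001;0.065 0 0.143 0 0 0.001;0.08 0 0.176 0 0 0.001;0.09 0 0.198 0 0 0.001;0.098 0 0.216 0 0 0.001;0.103 0 0.227 0 0 0.001;0.105 0 0.231 0 0 0.001;0.105 0 0.231 0 0 0.001' -1 25 | tail -6
python3 - <<'E'
from h import *
d=np.load("r2.npz");R2=d["R2"];p=d["p"];Rt=R.from_matrix(R2)
rel(rk(p,(-20,37,14+49+2.5))[0]-R2[:,2]*3,Rt)
b=save("side","si4");print(np.round(proj("side",rk(p,[(-40,37,52)])),1),[x for x in tip_of("spare_jar_mid","side")[:5]])
E
```

```text
time_s: 13.25
ee_pos: [586.6, -66.4, 69.0]
ee_rot: [179.9, 25.0, 99.4]
force: [0.9, -0.3, -1.6]
gripper_width: 58.1
now [586.6 -66.4  69. ] [179.94  25.    99.42] t 13.25 F [ 0.9 -0.3 -1.6] w 58.12018793370363
row [-0.0334 -0.0006  0.0173] [ 0.0002  0.     -0.001 ] dist 18.78698063531428 ang 0.09526193843668812
[[374.8 267.7]] [{'location': [377.5, 269.9], 'confidence': 0.8}, {'location': [263.7, 140.2], 'confidence': 0.77}, {'location': [287.6, 206.1], 'confidence': 0.63}]
```

```bash
python3 -m jog '-0.008 0 0.004 0 0 0;-0.016 0 0.008 0 0 0;-0.024 0 0.0125 0 0 0;-0.03 0 0.0155 0 0 0;-0.0334 0 0.0173 0 0 -0.001;-0.0334 0 0.0173 0 0 -0.001;-0.0334 0 0.0173 0 0 -0.001;-0.0322 0 0.0199 0 0 -0.001;-0.0314 0 0.0217 0 0 -0.001;-0.0314 0 0.0217 0 0 -0.001' -1 25 | tail -6
python3 - <<'E'
from h import *
d=np.load("r2.npz");R2=d["R2"];p=d["p"]
rel(rk(p,(-20,37,14+49))[0]-R2[:,2]*3,R.from_matrix(R2))
E
```

```text
time_s: 14.18
ee_pos: [589.8, -84.8, 66.2]
ee_rot: [179.9, 25.0, 99.5]
force: [0.0, 0.6, -2.6]
gripper_width: 58.4
now [589.8 -84.8  66.2] [179.94  25.    99.51] t 14.1833 F [ 0.   0.6 -2.6] w 58.354642807667894
row [ 0.0002 -0.0009  0.001 ] [ 0.0006  0.     -0.0001] dist 0.6739518605505169 ang 0.05900466947367513
```

```bash
python3 -m jog '0.001 0 0.002 0 0 0;0.002 0 0.004 0 0 0;0.002 0 0.004 0 0 0;0.002 0 0.004 0 0 0' -1 25 | tail -6
```

```text
time_s: 14.52
ee_pos: [590.0, -84.8, 65.9]
ee_rot: [179.9, 25.1, 99.5]
force: [-3.5, 2.1, 8.8]
gripper_width: 58.2
```

It is on the floor (+9 N). I open and back out along the tool axis.

```bash
python3 -m jog '-0.0005 0 -0.001 0 0 0;-0.0005 0 -0.001 0 0 0;-0.0005 0 -0.001 0 0 0;-0.0005 0 -0.001 0 0 0;-0.0005 0 -0.001 0 0 0;-0.0005 0 -0.001 0 0 0;-0.0005 0 -0.001 0 0 0' 1 25 | tail -6
python3 -m jog '0 0 -0.01 0 0 0;0 0 -0.03 0 0 0;0 0 -0.06 0 0 0;0 0 -0.1 0 0 0;0 0 -0.15 0 0 0;0 0 -0.2 0 0 0;0 0 -0.26 0 0 0;0 0 -0.32 0 0 0;0 0 -0.38 0 0 0;0 0 -0.4 0 0 0;0.05 0 -0.4 0 0 0;0.11 0 -0.4 0 0 0;0.18 0 -0.4 0 0 0;0.25 0 -0.4 0 0 0;0.3 0 -0.4 0 0 0;0.3 0 -0.4 0 0 0' 1 25 | tail -6
python3 - <<'E'
from h import *
p=np.load("r2.npz")["p"]
a=save("scene","sc5");b=save("side","si5")
c,s=np.cos(p[2]),np.sin(p[2])
for q,zz in(("old_jar_mid",49),("honey_pot_mid",40),("spare_jar_mid",49)):
  for cam in("scene","side"):
    for r in tip_of(q,cam)[:4]:
      w=atz(cam,r["location"],zz);dx=w[:2]-p[:2]
      print(q,cam,np.round(r["location"]),round(r["confidence"],2),"tray",np.round([80+c*dx[0]+s*dx[1],-s*dx[0]+c*dx[1]],1))
o=np.hstack([a[130:300,300:440],b[190:360,270:470]])
cv2.imwrite("pics/c5.png",cv2.resize(o[:,:,::-1],None,fx=2.3,fy=2.3,interpolation=cv2.INTER_CUBIC))
E
```

```text
time_s: 15.1
ee_pos: [589.9, -84.9, 66.3]
ee_rot: [179.9, 25.1, 99.5]
force: [-0.2, -0.6, -0.4]
gripper_width: 91.1
time_s: 16.43
ee_pos: [551.5, 136.1, 180.7]
ee_rot: [-179.8, 25.0, 99.9]
force: [0.6, -1.2, 0.2]
gripper_width: 91.6
old_jar_mid scene [334. 210.] 0.92 tray [-31.1  32.5]
old_jar_mid side [358. 241.] 0.82 tray [-31.6  38.5]
old_jar_mid side [385. 308.] 0.7 tray [123.5   9.6]
honey_pot_mid scene [324. 228.] 0.76 tray [-33.6 -46.3]
honey_pot_mid side [327. 258.] 0.66 tray [-31.3 -37. ]
honey_pot_mid side [367. 304.] 0.44 tray [ 96.8 -14.2]
spare_jar_mid scene [265. 221.] 0.94 tray [-171.6  -77.3]
spare_jar_mid scene [370. 216.] 0.65 tray [61.9 30.4]
spare_jar_mid scene [201. 201.] 0.57 tray [-372.4  -42.9]
spare_jar_mid side [288. 209.] 0.78 tray [-178.4  -59. ]
spare_jar_mid side [381. 278.] 0.7 tray [64.6 38.3]
spare_jar_mid side [263. 139.] 0.57 tray [-393.2  -24.9]
```

View pics/c5.png

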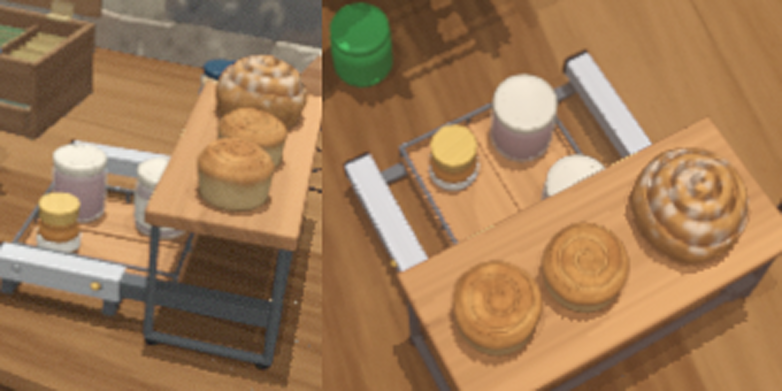

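The spare stands upright behind the old jar, at about tray (62, 35), and the button is out at scene (342,254). The baked goods are in place and the robot is clear.

```bash
python3 -c "
from workcell import *
print(job_done())"
```

```text
the job is handed in; nothing more can be done
None
```

I drew the tray out to the next hole and stood the spare jar in the far lane behind the older jar. The job is handed in at about 17 s of the 50 s allowed; no verdict was reported.

- **Tray and button:** I squeezed the button flush (grip width 23.8 mm on the 24 mm tube) and drew the tray out about 80 mm. Small tugs each way built up 7 to 10 N against about 2 N of friction, so it is latched. The last picture shows the brass button out in the rear hole.
- **Spare jar:** The last check puts it at about x = 62–65, y = 30–38 mm in the tray, upright, within the limits of 48–72 and 20–56.
- **Other jars and the deck:** The old jar is at about (−31, 35) and the honey pot at about (−32, −41), both upright in their front places. In the last picture the pastry and buns look unmoved, and the robot touches nothing.
- **Disagreements:** The two cameras differed by up to 9 mm in y, with the scene camera giving the lower values, but every reading stayed within limits. The grip width on the spare jar was 58 mm against the stated 60, and it held firmly.

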